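# Pack the drill's hold-down kit into its foam tray

## Robot

A 6-joint arm with a two-finger parallel gripper is mounted at the origin on the work surface. World frame = base frame: x ahead of the robot, y to its left, z up, the work surface at z = 0. Lengths are in mm, angles in rad, forces in N, time in s.
With the tool pointing down it reaches from about 300 to 825 mm from the base axis. Payload 5.4 kg.
Tool frame: the origin (TCP) lies at the very end of the fingers, on their centre line; the grasp point (between the pads) lies 19 mm behind it; x points along the fingers, y is the direction in which the jaws open and shut, and the axes are right-handed (so a half turn about x gives the same grasp; the last joint's range is limited). The gripper opens to 92 mm and grips with 3 to 60 N. Pads are 20 mm wide; open, the fingers measure 128 mm over their backs; the gripper's body (75 mm by 189 mm) begins 69 mm behind the grasp point.
Start: joints at [-1.409, 0.158, 1.597, -0, 1.386, -0.21], TCP at [208.869, -535.705, 214.601] pointing down, gripper open.
Joint ranges: [-2.91, 2.91], [-0.94, 2.29], [0.18, 2.7], [-1.29, 4.43], [0.17, 2.64], [-3, 3]. Speed limits (rad/s): [2.57, 2.57, 3.14, 3.14, 3.14, 3.14].

## Interface

Orientations are given as a rotation vector (axis times angle).
In Python, from rig import bot gives the robot as it stands.
- The arm moves only by the tool apply_moves, never from a script. Its argument "deltas" is a list of rows, each a list of 2 entries, a list of its own where there are three numbers: the shift along the tool's x, y, z in cm, then the turn, a rotation vector about the tool's x, y, z in degrees. A call has 1 to 10 rows; each row is the pose to reach, as a shift and turn from the pose commanded when the call began, along the tool's axes at that moment; what a row does not reach only later rows make up. A row lasts 1/12 s, in which the tool goes at most 41.7 mm and 7.16 degrees, less where a joint would pass 70% of its speed; a pose out of reach is approached as far as the arm can. A call with a gripper value outside its range is refused whole. "grip" is the closure, from 0 (fully open) to 1 (shut), set as the call begins (left out, the last holds). The fingers move at their own pace and stop on an object; "force" is the grip in N (left out, the last holds). Time passes only in rows, so rows that repeat a pose let the fingers close. It gives the time, the measured TCP pose, the force and the opening at its end, in the units of the state.
- bot.read_state(): the state, without advancing time (a new reading comes with each control period).
- bot.read_camera(name): name is "scene" or "top" or "wrist"; returns a dict with "img" (480x640x3 uint8, red, green, blue), "K" (3x3 intrinsics, pixels), "rvec" (rotation vector, rad) and "tvec" (3), from world to camera coordinates, as OpenCV has them; the wrist camera has in their place "hand_eye" (4x4, takes a point from camera to tool coordinates, whose origin is the TCP and whose axes are the tool frame's). Camera axes: x right, y down, z forward; pixel columns grow to the right and rows downward; lengths in mm; the calibration is good to about 2 mm. A picture is of the moment at which its call begins: read the wrist's pose just before it. There is no depth.
- bot.job_done(): hands the job in, once; it reports no verdict.
The state is a dict: "time_s": time; "qpos": joint angles; "joint_vel": joint speeds; "tau": joint torques, N m; "tcp_pos": TCP position; "tool_rot": TCP orientation; "force": force on the tool from outside, world axes, zero at the start; "ft_torque": the same for the moment, N m; "grip_width": finger opening in mm.
Only numpy, scipy, OpenCV 4.12 (cv2) and the standard library are available. Lean on these libraries where they do the work, as an engineer would, in place of code of your own. Each camera call takes 0.05 s, during which the arm holds its last target. There are 200 camera calls.

## Task

Put the pillar drill's hold-down kit back in its red foam-lined tray: the black step block, the slotted strap clamp, the T-nut and the hexagonal coupling nut each go in the yellow-floored pocket cut to its own shape, the same way up as now and sitting flat on the pocket's floor, let go. The bright flat-bar offcut and the brass pipe coupling only look like kit parts: leave them where they lie on the bench.

Things in the scene. Friction and masses are not known exactly. Their poses are not given: they have to be found in the camera images.
- step_block_mid (a point): Black steel step block, 0.26 kg, loose: 60 mm long (its x), 28 wide (y); its top is a staircase of eight 7.5 mm steps from 9 mm high at the -x end to 44 mm at the +x end. Point: mid length and width, 22 mm above its underside; centre of mass about 10 mm towards +x. z up. Grip across the 28 mm. Grip with fingertips about 8 mm above its underside to clear the foam.
- strap_clamp_mid (a point): Black steel strap clamp, 0.24 kg, lying flat: 80 mm long (its x), 30 wide (y), 20 thick, a 16 x 44 mm slot through the middle, small stepped teeth at the -x end, lowered nose at +x. Point: its centre, 10 mm above its underside. z up. Grip across the 30 mm at mid length. Grip with fingertips about 8 mm above its underside to clear the foam.
- t_nut_mid (a point): Black steel T-nut, 0.11 kg: 30 x 30 mm base 11 mm thick, on it a neck 18 mm wide (y), 13 high, running all 30 mm along its x; dark hole on top. Point: its centre, 12 mm above its underside. z up. The end faces square to x are flat over all 24 mm: grip those, 30 mm apart. Grip with fingertips about 8 mm above its underside to clear the foam.
- coupling_nut_mid (a point): Black steel coupling nut, 0.11 kg: hexagonal bar standing on end, 24 mm across flats, 42 mm high, dark hole with a bright rim in its top. One pair of flats is square to its x, the others 60 degrees on. Point: its centre, 21 mm above its underside. z up. Grip across two flats, at mid height or above.
- bar_offcut_mid (a point): Look-alike, not of the kit: sawn offcut of bright silvery flat bar, 80 (x) x 30 (y) x 20 mm, lying flat; no slot, one small round hole. Point: its centre, 10 mm up. Leave it where it lies.
- pipe_coupling_mid (a point): Look-alike, not of the kit: golden brass hexagonal pipe coupling standing on end, 24 mm across flats, 38 mm high. Point: its centre, 19 mm up. Leave it where it stands.
- pocket_step (a point): Pocket in one of four 114 mm square foam inserts filling a fixed red tray 2 by 2 (115 mm apart, order varies; 3 mm tray rim 11 mm above this point). This pocket, for the step block, is a rectangle 80 (x) by 48 mm (y); either end first. Yellow floor; black foam around it 8 mm deep. The point is the floor's centre, 9 mm above the bench; z up.
- pocket_strap (a point): Pocket in one of four 114 mm square foam inserts filling a fixed red tray 2 by 2 (115 mm apart, order varies; 3 mm tray rim 11 mm above this point). This pocket, for the strap clamp, is the longest, a rectangle 100 (x) by 50 mm (y); either end first. Yellow floor; black foam around it 8 mm deep. The point is the floor's centre, 9 mm above the bench; z up.
- pocket_tnut (a point): Pocket in one of four 114 mm square foam inserts filling a fixed red tray 2 by 2 (115 mm apart, order varies; 3 mm tray rim 11 mm above this point). This pocket, for the T-nut, is a square of 50 mm; the T-nut's turn does not matter. Yellow floor; black foam around it 8 mm deep. The point is the floor's centre, 9 mm above the bench; z up.
- pocket_hex (a point): Pocket in one of four 114 mm square foam inserts filling a fixed red tray 2 by 2 (115 mm apart, order varies; 3 mm tray rim 11 mm above this point). This pocket, for the coupling nut standing on end, is round, 46 mm across. Yellow floor; black foam around it 8 mm deep. The point is the floor's centre, 9 mm above the bench; z up.
Not all that is in view belongs to the job. What is shaped like the part that bears pocket_hex but pink or white is not meant.

How it is judged:
By the outcome, as a careful person would: the job done as asked, in the order asked, and still so for the second after the job is handed in, with the robot touching nothing.
It also fails if it takes over 128 s, if anything falls off the work surface, if the arm or the gripper's body presses on something with over 40 N, if the wrist force passes 120 N, or if a joint passes its speed limit or range.

## Working session

There is one attempt and no reset: what is moved stays moved. The work goes in short steps, Python scripts to look and compute and a tool call to move; the robot and the scene stay as the last step left them, time stands still between calls to the robot, and variables do not carry over. Pictures are saved under pics/ and viewed, about 12 in all and at most 16, crops included, and the job is handed in when it is done.

Besides the shell and the picture viewer there is one more tool, called after ">>>" as name(argument=value, ...), one argument or row to a line, values as JSON. apply_moves: Moves the arm, as the interface text tells. Its arguments: {"type":"object","properties":{"deltas":{"type":"array"},"grip":{"type":"number"},"force":{"type":"number"}},"required":["deltas"]}

```bash
ls; mkdir -p pics
python3 - <<'E'
from rig import bot
import cv2,pickle
s=bot.read_state();print(s)
d={}
for n in("top","scene"):
    c=bot.read_camera(n);d[n]=c;cv2.imwrite(f"pics/{n}0.png",c["img"][:,:,::-1]);print(n,c["K"],c["rvec"],c["tvec"])
c=bot.read_camera("wrist");print(c["hand_eye"],c["K"])
pickle.dump(d,open("cams.pkl","wb"))
E
```

```text
pics
{'time_s': 0.0, 'qpos': array([-1.40910148e+00,  1.59046266e-01,  1.59820606e+00,  2.10821625e-06,
        1.38619691e+00, -2.10099873e-01]), 'joint_vel': array([ 8.79601566e-04,  8.44145073e-04, -6.64955623e-06, -8.57633679e-04,
       -9.94078654e-04, -4.50891847e-04]), 'tau': array([-9.71447298e-05, -3.85578561e+01, -3.22103620e+01,  6.99948287e-02,
        3.78438248e-02, -1.50433921e-04]), 'tcp_pos': array([ 208.77014755, -535.09920813,  213.63359618]), 'tool_rot': array([ 2.01911385,  0.38162932, -2.01901729]), 'force': array([ 0.43353137, -0.82509218,  0.82435251]), 'ft_torque': array([ 0.01533143, -0.02418443,  0.07041155]), 'grip_width': 92.11037471096412}
top [[514.06811551   0.         317.99430401]
 [  0.         514.06811551 237.54749167]
 [  0.           0.           1.        ]] [ 2.19543301 -2.17585416  0.05125587] [  36.60356473  454.88998994 1107.69210508]
scene [[526.39003374   0.         310.59397916]
 [  0.         526.39003374 234.91236137]
 [  0.           0.           1.        ]] [ 1.90721138  1.32185273 -0.62508797] [-211.18689428 -214.62155263 1590.44442073]
[[-8.75055834e-05 -2.82036416e-01  9.59403696e-01 -1.70258296e+02]
 [ 9.99999850e-01 -5.43054744e-04 -6.84338031e-05 -9.33250853e-01]
 [ 5.40309553e-04  9.59403546e-01  2.82036421e-01 -7.88256949e+01]
 [ 0.00000000e+00  0.00000000e+00  0.00000000e+00  1.00000000e+00]] [[387.50399505   0.         318.08056326]
 [  0.         387.50399505 250.8092595 ]
 [  0.           0.           1.        ]]
```

View pics/top0.png

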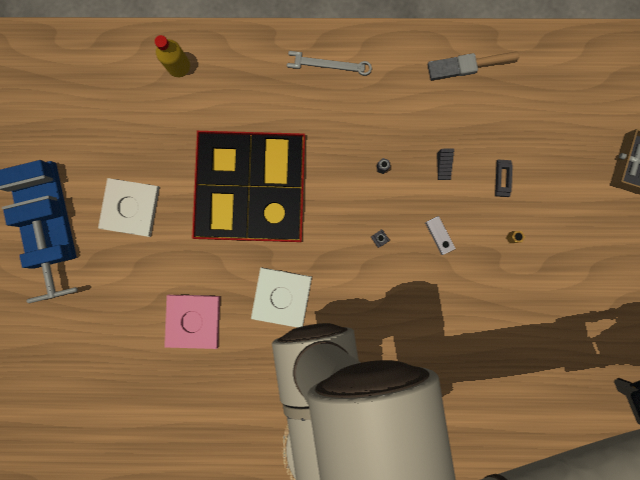

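View pics/scene0.png

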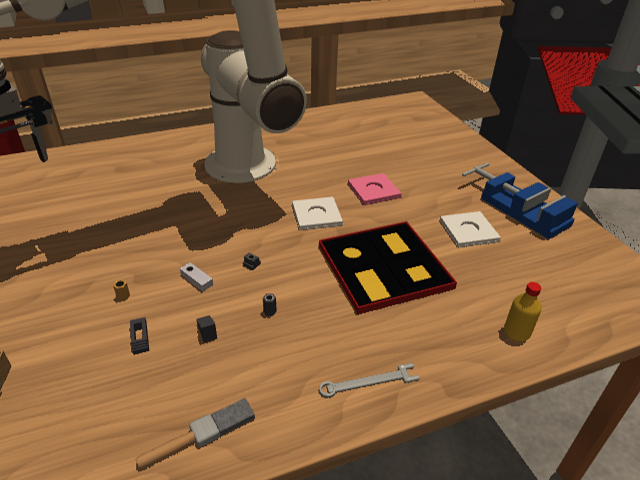

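The top view shows the parts: coupling nut (384,166), step block (445,164), strap (504,178) and T-nut (381,238). The pockets are square (225,160), strap (277,161), step (222,212) and hex (274,213). The look-alikes are the bar (440,236) and the brass coupling (515,237).

```bash
cat > h.py <<'E'
import numpy as np,cv2,pickle
from scipy.spatial.transform import Rotation as R
def ray(c,uv,z,T=None):
    """pixels -> world points on plane z; T=(pos,rotvec) tool pose for the wrist camera"""
    uv=np.atleast_2d(np.asarray(uv,float)); d=np.c_[uv,np.ones(len(uv))]@np.linalg.inv(c["K"]).T
    if T is None:
        Rm=R.from_rotvec(np.ravel(c["rvec"])).as_matrix(); o=-Rm.T@np.ravel(c["tvec"]); d=d@Rm
    else:
        H=c["hand_eye"]; Rt=R.from_rotvec(T[1]).as_matrix(); o=Rt@H[:3,3]+T[0]; d=d@(Rt@H[:3,:3]).T
    return o+d*((z-o[2])/d[:,2])[:,None]
def rect(c,cnt,z,T=None):
    p=ray(c,cnt.reshape(-1,2),z,T)[:,:2].astype(np.float32)
    (m,(w,h),a)=cv2.minAreaRect(p)
    if h>w: w,h,a=h,w,a+90
    return np.round(m,1),round(w,1),round(h,1),round((a+90)%180-90,1)
def plan(x,y,z,yaw,s):
    """shift cm (tool axes) and turn deg to bring tool to x,y,z pointing down, jaw axis (tool y) at world angle yaw (mod 180)"""
    R0=R.from_rotvec(s["tool_rot"])
    best=None
    for k in(0,180):
        a=np.radians(yaw+k); yv=np.array([np.cos(a),np.sin(a),0]); xv=np.array([0,0,-1.]); Rm=R.from_matrix(np.c_[xv,yv,np.cross(xv,yv)])
        rv=(R0.inv()*Rm).as_rotvec(degrees=True)
        if best is None or np.linalg.norm(rv)<np.linalg.norm(best[1]): best=(R0.inv().apply(np.array([x,y,z])-s["tcp_pos"])/10,rv)
    return np.round(best[0],2),np.round(best[1],1)
E
python3 - <<'E'
from h import *
d=pickle.load(open("cams.pkl","rb"));c=d["top"];im=c["img"]
hsv=cv2.cvtColor(im,cv2.COLOR_RGB2HSV)
def cn(m,roi):
    M=np.zeros_like(m);x0,y0,x1,y1=roi;M[y0:y1,x0:x1]=m[y0:y1,x0:x1]
    return [k for k in cv2.findContours(M,cv2.RETR_EXTERNAL,cv2.CHAIN_APPROX_NONE)[0] if cv2.contourArea(k)>40]
y=cv2.inRange(hsv,(18,150,120),(35,255,255))
for k in cn(y,(195,130,305,240)): print("pocket",k.reshape(-1,2).mean(0),rect(c,k,9))
r=cv2.inRange(hsv,(0,150,60),(8,255,255))|cv2.inRange(hsv,(172,150,60),(180,255,255))
for k in cn(r,(180,120,315,250)): print("tray",rect(c,k,20))
b=cv2.inRange(im,(0,0,0),(75,75,80))
for k in cn(b,(360,140,530,255)): print("part",k.reshape(-1,2).mean(0),rect(c,k,15),rect(c,k,30))
print(-R.from_rotvec(c["rvec"].ravel()).as_matrix().T@c["tvec"].ravel())
a=im[140:260,360:530];b2=im[120:250,185:315]
cv2.imwrite("pics/crop1.png",cv2.resize(a,None,fx=4.6,fy=4.6,interpolation=cv2.INTER_CUBIC)[:,:,::-1])
E
```

```text
pocket [274.         212.55357143] (array([509.2, 138. ]), 44.1, 42.0, -89.5)
pocket [221.76146789 211.22018349] (array([511.5, 253.1]), 79.1, 45.8, -0.7)
pocket [224.19753086 159.27160494] (array([626.2, 249.7]), 47.0, 46.8, 0.4)
pocket [275.8503937  160.74015748] (array([623.8, 135.2]), 98.6, 48.8, 0.7)
tray (array([566.8, 193.3]), 239.6, 239.4, -1.3)
part [380.02380952 238.38095238] (array([453.7, -93.8]), 29.6, 29.0, -56.2) (array([452.8, -92.2]), 29.2, 28.6, -56.2)
part [383.6875     167.60416667] (array([ 609.7, -101.3]), 30.6, 23.9, -78.2) (array([606.8, -99.6]), 30.2, 23.5, -78.2)
part [503.         178.17525773] (array([ 588.3, -362.8]), 80.3, 34.4, -3.1) (array([ 585.6, -357.5]), 79.2, 34.0, -3.1)
part [444.73809524 164.        ] (array([ 618.3, -236.1]), 66.8, 35.0, -0.2) (array([ 615.2, -232.6]), 65.9, 34.5, -0.2)
[ 388.57518681   26.89622502 1132.93090734]
```

View pics/crop1.png

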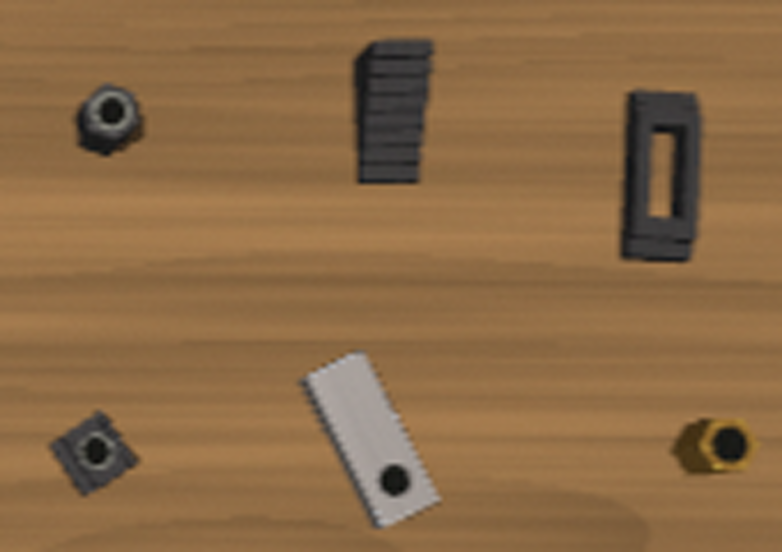

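Order: step, strap, T-nut, nut. First I plan the view pose above the step block.

Run:
```python
from h import *
from rig import bot
s=bot.read_state(); print(R.from_rotvec(s["tool_rot"]).as_matrix().round(3)); print(plan(616,-234,180,90,s))
```

```text
[[-0.     0.363 -0.932]
 [ 0.001 -0.932 -0.363]
 [-1.    -0.001 -0.   ]]
(array([  3.42, -13.27, -48.88]), array([21.3, -0. ,  0.1]))
```

>>> apply_moves(
  deltas=[
    [[3.4, -13.3, -48.9], [21.3, 0, 0]],
    [[3.4, -13.3, -48.9], [21.3, 0, 0]],
    [[3.4, -13.3, -48.9], [21.3, 0, 0]],
    [[3.4, -13.3, -48.9], [21.3, 0, 0]],
    [[3.4, -13.3, -48.9], [21.3, 0, 0]],
    [[3.4, -13.3, -48.9], [21.3, 0, 0]],
    [[3.4, -13.3, -48.9], [21.3, 0, 0]],
    [[3.4, -13.3, -48.9], [21.3, 0, 0]],
    [[3.4, -13.3, -48.9], [21.3, 0, 0]],
    [[3.4, -13.3, -48.9], [21.3, 0, 0]],
  ],
  grip=0,
)

```text
time_s: 0.98
tcp_pos: [538.2, -291.2, 186.8]
tool_rot: [-2.221, -0.0, 2.222]
force: [0.3, -0.8, 1.8]
grip_width: 91.9
```

Run:
```python
from h import *
from rig import bot
s=bot.read_state(); print(s["tcp_pos"],s["qpos"]); print(plan(616,-234,180,90,s))
```

```text
[ 538.21755543 -291.15268618  186.8048743 ] [-6.93047496e-01  2.73674837e-01  1.51835547e+00 -8.14970889e-05
  1.34999013e+00  8.77648355e-01]
(array([ 0.68, -5.71, -7.78]), array([0., 0., 0.]))
```

>>> apply_moves(
  deltas=[
    [[0.7, -5.7, -7.8], [0, 0, 0]],
    [[0.7, -5.7, -7.8], [0, 0, 0]],
    [[0.7, -5.7, -7.8], [0, 0, 0]],
    [[0.7, -5.7, -7.8], [0, 0, 0]],
    [[0.7, -5.7, -7.8], [0, 0, 0]],
  ],
)

```text
time_s: 1.4
tcp_pos: [614.5, -235.8, 179.6]
tool_rot: [2.219, 0.001, -2.222]
force: [-0.5, -1.1, -0.6]
grip_width: 91.8
```

```bash
cat > look.py <<'E'
import sys
from h import *
from rig import bot
def look(name):
    s=bot.read_state(); c=bot.read_camera("wrist"); pickle.dump((s,c),open(name+".pkl","wb"))
    cv2.imwrite(f"pics/{name}.png",c["img"][:,:,::-1]); print(s["tcp_pos"].round(1),s["grip_width"]); return s,c
def dark(s,c,zs,th=75):
    T=(s["tcp_pos"],s["tool_rot"]); b=cv2.inRange(c["img"],(0,0,0),(th,th,th+5))
    for k in cv2.findContours(b,cv2.RETR_EXTERNAL,cv2.CHAIN_APPROX_NONE)[0]:
        if cv2.contourArea(k)>400: print(k.reshape(-1,2).mean(0).round(),[rect(c,k,z,T) for z in zs])
if __name__=="__main__":
    s,c=look(sys.argv[1]); dark(s,c,[float(v) for v in sys.argv[2:]])
E
python3 look.py w1 0 20
```

```text
[ 614.5 -235.8  179.6] 91.76318737653662
[319. 406.] [(array([ 434. , -236.9]), 728.2, 230.4, -90.0), (array([ 448.9, -236.8]), 686.5, 217.3, -90.0)]
[168. 230.] [(array([611.2, -96.9]), 25.9, 25.4, 37.3), (array([ 615.9, -104.9]), 24.4, 23.9, 37.3)]
[456. 251.] [(array([ 585.5, -367.6]), 82.0, 37.6, -3.2), (array([ 591.7, -360. ]), 77.3, 35.5, -3.2)]
[320. 223.] [(array([ 612.7, -233.1]), 61.6, 30.1, 0.6), (array([ 617.3, -233.2]), 58.1, 28.4, 0.6)]
```

View pics/w1.png

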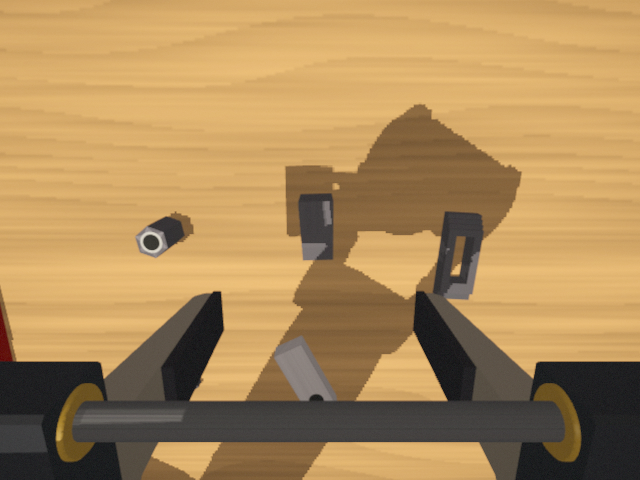

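The step block is at about (614,-233), yaw ~0, with its tall end towards +x. Nothing stands in the way of the fingers, so I descend in two stages.

>>> apply_moves(
  deltas=[
    [[4, 0, -0.3], [0, 0, 0]],
    [[8, 0, -0.3], [0, 0, 0]],
    [[12, 0, -0.3], [0, 0, 0]],
    [[12, 0, -0.3], [0, 0, 0]],
    [[12, 0, -0.3], [0, 0, 0]],
  ],
)

```text
time_s: 1.87
tcp_pos: [615.1, -236.3, 58.4]
tool_rot: [-2.213, -0.001, 2.225]
force: [-0.2, -0.1, 1.3]
grip_width: 91.8
```

Run:
```python
from h import *
from rig import bot
s=bot.read_state(); print(s["tcp_pos"]); print(plan(618,-233,8.5,90,s))
```

```text
[ 615.0724974  -236.25145589   58.38709186]
(array([ 4.99, -0.31, -0.32]), array([-0.1,  0.3,  0.2]))
```

>>> apply_moves(
  deltas=[
    [[2.5, -0.3, -0.3], [0, 0, 0]],
    [[5.0, -0.3, -0.3], [0, 0, 0]],
    [[5.0, -0.3, -0.3], [0, 0, 0]],
    [[5.0, -0.3, -0.3], [0, 0, 0]],
    [[5.0, -0.3, -0.3], [0, 0, 0]],
  ],
)

```text
time_s: 2.28
tcp_pos: [622.8, -234.5, 14.0]
tool_rot: [2.225, -0.004, -2.216]
force: [-0.4, 0.7, 0.1]
grip_width: 91.7
```

>>> apply_moves(
  deltas=[
    [[0, 0, 0], [0, 0, 0]],
    [[0, 0, 0], [0, 0, 0]],
    [[0, 0, 0], [0, 0, 0]],
    [[0, 0, 0], [0, 0, 0]],
    [[0, 0, 0], [0, 0, 0]],
    [[0, 0, 0], [0, 0, 0]],
    [[0, 0, 0], [0, 0, 0]],
    [[0, 0, 0], [0, 0, 0]],
    [[0, 0, 0], [0, 0, 0]],
    [[0, 0, 0], [0, 0, 0]],
  ],
  grip=1,
  force=35,
)

```text
time_s: 3.12
tcp_pos: [620.9, -233.0, 10.2]
tool_rot: [2.221, -0.0, -2.221]
force: [0.0, -0.3, -1.4]
grip_width: 27.7
```

>>> apply_moves(
  deltas=[
    [[-4, 0, 0], [0, 0, 0]],
    [[-8, 0, 0], [0, 0, 0]],
    [[-10, 0, 0], [0, 0, 0]],
    [[-10, -48.6, 10.2], [0, 0, 0]],
    [[-10, -48.6, 10.2], [0, 0, 0]],
    [[-10, -48.6, 10.2], [0, 0, 0]],
    [[-10, -48.6, 10.2], [0, 0, 0]],
    [[-10, -48.6, 10.2], [0, 0, 0]],
    [[-10, -48.6, 10.2], [0, 0, 0]],
    [[-10, -48.6, 10.2], [0, 0, 0]],
  ],
)

```text
time_s: 3.95
tcp_pos: [559.6, 54.5, 109.6]
tool_rot: [-2.22, -0.0, 2.223]
force: [1.4, -0.2, -2.7]
grip_width: 28.1
```

Run:
```python
from h import *
from rig import bot
s=bot.read_state(); print(s["tcp_pos"],s["grip_width"]); print(plan(518.5,253,110,90,s))
```

```text
[559.58198013  54.5091983  109.57329238] 28.061531733059994
(array([ -0.03, -19.85,   4.11]), array([-0. ,  0.1,  0. ]))
```

>>> apply_moves(
  deltas=[
    [[0, -19.8, 4.1], [-1, 0, 0]],
    [[0, -19.8, 4.1], [-1, 0, 0]],
    [[0, -19.8, 4.1], [-1, 0, 0]],
    [[0, -19.8, 4.1], [-1, 0, 0]],
    [[0, -19.8, 4.1], [-1, 0, 0]],
    [[0, -19.8, 4.1], [-1, 0, 0]],
    [[0, -19.8, 4.1], [-1, 0, 0]],
    [[0, -19.8, 4.1], [-1, 0, 0]],
    [[0, -19.8, 4.1], [-1, 0, 0]],
  ],
)

```text
time_s: 4.7
tcp_pos: [520.2, 249.3, 109.9]
tool_rot: [2.212, 0.017, -2.214]
force: [0.7, -0.4, -3.8]
grip_width: 27.8
```

Run:
```python
from look import *
s,c=look("w2"); print(plan(518.5,253,20,90,s))
T=(s["tcp_pos"],s["tool_rot"]); hsv=cv2.cvtColor(c["img"],cv2.COLOR_RGB2HSV)
for k in cv2.findContours(cv2.inRange(hsv,(18,150,100),(35,255,255)),cv2.RETR_EXTERNAL,cv2.CHAIN_APPROX_NONE)[0]:
    if cv2.contourArea(k)>300: print(k.reshape(-1,2).mean(0).round(),rect(c,k,9,T))
```

```text
[520.2 249.3 109.9] 27.760355223570656
(array([ 8.99, -0.37,  0.15]), array([ 0.9,  0. , -0. ]))
[469. 271.] (array([505. , 138.1]), 43.9, 43.1, -89.1)
[305. 243.] (array([517. , 253.6]), 62.1, 47.9, -0.7)
[318.  95.] (array([623.9, 251.3]), 50.6, 50.3, -1.3)
[496.  97.] (array([621.4, 135.3]), 100.1, 48.3, -1.4)
[399. 174.] (array([565.1, 196. ]), 163.8, 162.7, -47.1)
```

View pics/w2.png

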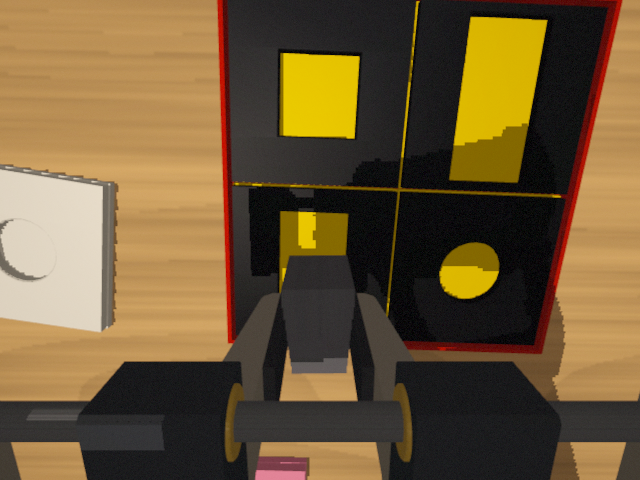

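Yellow pockets: the step pocket is partly hidden behind the held block, and the grid fit gives about (510,253). The block hangs level in line with it.

>>> apply_moves(
  deltas=[
    [[2, -0.4, 0.3], [0, 0, 0]],
    [[4, -0.4, 0.3], [0, 0, 0]],
    [[6, -0.4, 0.3], [0, 0, 0]],
    [[7, -0.4, 0.3], [0, 0, 0]],
    [[8, -0.4, 0.3], [0, 0, 0]],
    [[8, -0.4, 0.3], [0, 0, 0]],
    [[8, -0.4, 0.3], [0, 0, 0]],
    [[8, -0.4, 0.3], [0, 0, 0]],
  ],
)

```text
time_s: 5.42
tcp_pos: [518.1, 254.6, 31.4]
tool_rot: [2.215, 0.02, -2.211]
force: [-0.3, 0.5, -2.8]
grip_width: 28.0
```

Run:
```python
from h import *
from rig import bot
s=bot.read_state(); print(s["tcp_pos"],s["force"]); print(plan(517,253,19.5,90,s))
```

```text
[518.10047304 254.59358052  31.4422573 ] [-0.29152543  0.47469823 -2.7652066 ]
(array([1.19, 0.16, 0.12]), array([ 1. , -0.1,  0. ]))
```

>>> apply_moves(
  deltas=[
    [[0.5, 0.1, 0.1], [0, 0, 0]],
    [[0.8, 0.1, 0.1], [0, 0, 0]],
    [[1.1, 0.1, 0.1], [0, 0, 0]],
    [[1.1, 0.1, 0.1], [0, 0, 0]],
    [[1.1, 0.1, 0.1], [0, 0, 0]],
    [[1.1, 0.1, 0.1], [0, 0, 0]],
  ],
)

```text
time_s: 5.92
tcp_pos: [515.9, 253.5, 19.1]
tool_rot: [2.212, 0.019, -2.213]
force: [-1.2, -0.7, -3.3]
grip_width: 27.8
```

>>> apply_moves(
  deltas=[
    [[0.1, 0, 0], [0, 0, 0]],
    [[0.15, 0, 0], [0, 0, 0]],
    [[0.2, 0, 0], [0, 0, 0]],
    [[0.2, 0, 0], [0, 0, 0]],
    [[0.2, 0, 0], [0, 0, 0]],
  ],
)

```text
time_s: 6.33
tcp_pos: [515.9, 253.6, 19.1]
tool_rot: [2.211, 0.019, -2.213]
force: [-7.1, -2.5, 11.7]
grip_width: 27.4
```

Contact with the floor. Open to about 46 mm.

>>> apply_moves(
  deltas=[
    [[0, 0, 0], [0, 0, 0]],
    [[0, 0, 0], [0, 0, 0]],
    [[0, 0, 0], [0, 0, 0]],
    [[0, 0, 0], [0, 0, 0]],
    [[0, 0, 0], [0, 0, 0]],
    [[0, 0, 0], [0, 0, 0]],
  ],
  grip=0.45,
)

```text
time_s: 6.83
tcp_pos: [516.3, 253.7, 17.4]
tool_rot: [2.214, 0.02, -2.212]
force: [-0.2, 1.2, 1.0]
grip_width: 50.9
```

>>> apply_moves(
  deltas=[
    [[-2, 0, 0], [0, 0, 0]],
    [[-5, 0, 0], [0, 0, 0]],
    [[-9, 0, 0], [0, 0, 0]],
    [[-13, 0, 0], [0, 0, 0]],
    [[-13, 35, -5], [0, 0, 0]],
    [[-13, 35, -5], [0, 0, 0]],
    [[-13, 35, -5], [0, 0, 0]],
    [[-13, 35, -5], [0, 0, 0]],
    [[-13, 35, -5], [0, 0, 0]],
    [[-13, 35, -5], [0, 0, 0]],
  ],
)

```text
time_s: 7.67
tcp_pos: [555.4, 4.7, 147.1]
tool_rot: [2.212, 0.019, -2.213]
force: [1.0, -0.1, 0.3]
grip_width: 50.4
```

Run:
```python
from h import *
from rig import bot
s=bot.read_state(); print(s["tcp_pos"],s["grip_width"]); print(plan(590,-359,150,87,s))
```

```text
[555.37591658   4.67668255 147.10146361] 50.387166062052025
(array([-0.29, 36.42, -2.82]), array([ 4.,  0., -0.]))
```

>>> apply_moves(
  deltas=[
    [[0, 36.4, -2.8], [4, 0, 0]],
    [[0, 36.4, -2.8], [4, 0, 0]],
    [[0, 36.4, -2.8], [4, 0, 0]],
    [[0, 36.4, -2.8], [4, 0, 0]],
    [[0, 36.4, -2.8], [4, 0, 0]],
    [[0, 36.4, -2.8], [4, 0, 0]],
    [[0, 36.4, -2.8], [4, 0, 0]],
    [[0, 36.4, -2.8], [4, 0, 0]],
    [[0, 36.4, -2.8], [4, 0, 0]],
    [[0, 36.4, -2.8], [4, 0, 0]],
  ],
  grip=0.25,
)

```text
time_s: 8.5
tcp_pos: [588.8, -363.3, 146.5]
tool_rot: [-2.193, 0.067, 2.193]
force: [0.8, -0.4, -0.9]
grip_width: 68.9
```

>>> apply_moves(
  deltas=[
    [[0, 0, 0], [0, 0, 0]],
    [[0, 0, 0], [0, 0, 0]],
  ],
)

```text
time_s: 8.67
tcp_pos: [589.7, -355.9, 146.6]
tool_rot: [-2.193, 0.056, 2.195]
force: [0.4, -0.1, -0.2]
grip_width: 69.2
```

```bash
python3 look.py w3 0 20
python3 - <<'E'
from h import *
from rig import bot
s=bot.read_state();print(plan(590,-359,150,87,s))
c=bot.read_camera("top");pickle.dump(c,open("top1.pkl","wb"));cv2.imwrite("pics/top1.png",cv2.resize(c["img"][120:250,185:315],None,fx=4,fy=4,interpolation=cv2.INTER_CUBIC)[:,:,::-1])
E
```

```text
[ 589.7 -355.9  146.6] 69.1529446326612
[319. 406.] [(array([ 433.6, -347.8]), 659.1, 207.7, 87.1), (array([ 448.5, -348.6]), 617.5, 194.6, 87.1)]
[  9. 228.] [(array([605.6, -98.8]), 31.2, 20.5, -16.1), (array([ 609.6, -115.3]), 29.2, 19.2, -16.1)]
[326. 238.] [(array([ 585.2, -363.3]), 83.7, 30.2, -3.4), (array([ 590.4, -363.1]), 78.4, 28.3, -3.4)]
(array([-0.32,  0.37, -0.02]), array([0.1, 0. , 0.1]))
```

View pics/w3.png

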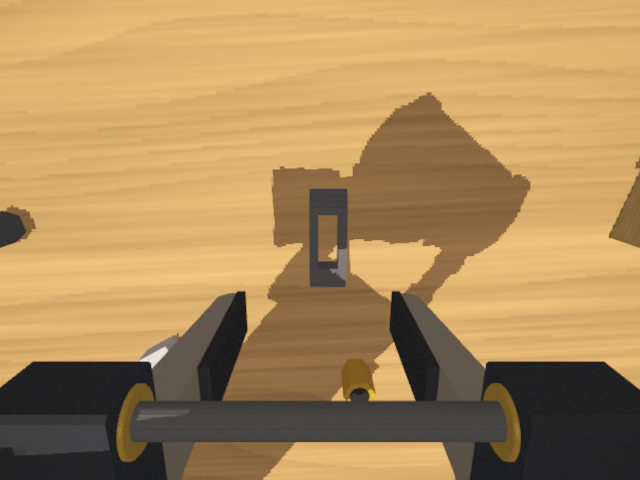

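View pics/top1.png

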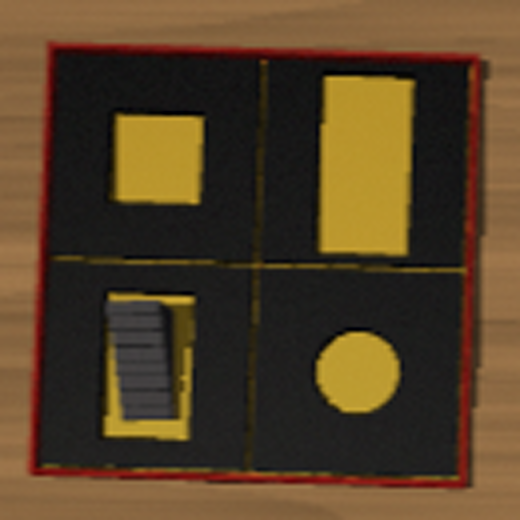

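The step block lies inside its pocket in the top crop. The strap is centred at about (589,-363) with yaw -3.4°, and the way to it is clear.

>>> apply_moves(
  deltas=[
    [[4, 0.5, 0], [0, 0, 0]],
    [[8, 0.5, 0], [0, 0, 0]],
    [[11, 0.5, 0], [0, 0, 0]],
    [[11, 0.5, 0], [0, 0, 0]],
    [[11, 0.5, 0], [0, 0, 0]],
    [[11, 0.5, 0], [0, 0, 0]],
  ],
)

```text
time_s: 9.27
tcp_pos: [591.3, -362.0, 39.9]
tool_rot: [-2.2, 0.059, 2.193]
force: [0.4, -0.4, 0.1]
grip_width: 69.1
```

Run:
```python
from h import *
from rig import bot
s=bot.read_state();print(s["tcp_pos"],plan(589,-363,8.5,86.7,s))
```

```text
[ 591.25078845 -362.00770358   39.90852628] (array([3.14, 0.1 , 0.23]), array([ 0.4, -0.2, -0.1]))
```

>>> apply_moves(
  deltas=[
    [[1.5, 0.1, 0.2], [0, 0, 0]],
    [[3, 0.1, 0.2], [0, 0, 0]],
    [[3, 0.1, 0.2], [0, 0, 0]],
    [[3, 0.1, 0.2], [0, 0, 0]],
    [[3, 0.1, 0.2], [0, 0, 0]],
    [[3, 0.1, 0.2], [0, 0, 0]],
  ],
)

```text
time_s: 9.77
tcp_pos: [588.1, -363.0, 7.9]
tool_rot: [-2.196, 0.058, 2.194]
force: [0.0, -0.4, -0.8]
grip_width: 68.7
```

>>> apply_moves(
  deltas=[
    [[0, 0, 0], [0, 0, 0]],
    [[0, 0, 0], [0, 0, 0]],
    [[0, 0, 0], [0, 0, 0]],
    [[0, 0, 0], [0, 0, 0]],
    [[0, 0, 0], [0, 0, 0]],
    [[0, 0, 0], [0, 0, 0]],
    [[0, 0, 0], [0, 0, 0]],
    [[0, 0, 0], [0, 0, 0]],
  ],
  grip=1,
  force=35,
)

```text
time_s: 10.43
tcp_pos: [587.7, -362.8, 7.2]
tool_rot: [-2.195, 0.058, 2.195]
force: [0.3, -0.7, 0.1]
grip_width: 29.4
```

>>> apply_moves(
  deltas=[
    [[-4, 0, 0], [0, 0, 0]],
    [[-8, 0, 0], [0, 0, 0]],
    [[-11, 0, 0], [0, 0, 0]],
    [[-11, -49.9, -0.8], [-2, 0, 0]],
    [[-11, -49.9, -0.8], [-2, 0, 0]],
    [[-11, -49.9, -0.8], [-2, 0, 0]],
    [[-11, -49.9, -0.8], [-2, 0, 0]],
    [[-11, -49.9, -0.8], [-2, 0, 0]],
    [[-11, -49.9, -0.8], [-2, 0, 0]],
    [[-11, -49.9, -0.8], [-2, 0, 0]],
  ],
)

```text
time_s: 11.27
tcp_pos: [606.7, -69.4, 116.5]
tool_rot: [-2.211, 0.019, 2.214]
force: [0.0, -0.3, -3.0]
grip_width: 29.4
```

Run:
```python
from h import *
from rig import bot
s=bot.read_state(); print(s["tcp_pos"],s["grip_width"]); print(plan(622,135,110,88.7,s))
```

```text
[606.738642   -69.43043012 116.53166387] 29.36829546254692
(array([  0.66, -20.47,  -1.17]), array([0.3, 0.1, 0. ]))
```

>>> apply_moves(
  deltas=[
    [[0.6, -20.4, -1.2], [0, 0, 0]],
    [[0.6, -20.4, -1.2], [0, 0, 0]],
    [[0.6, -20.4, -1.2], [0, 0, 0]],
    [[0.6, -20.4, -1.2], [0, 0, 0]],
    [[0.6, -20.4, -1.2], [0, 0, 0]],
    [[0.6, -20.4, -1.2], [0, 0, 0]],
    [[3, -20.4, -1.2], [0, 0, 0]],
    [[5, -20.4, -1.2], [0, 0, 0]],
    [[5, -20.4, -1.2], [0, 0, 0]],
    [[5, -20.4, -1.2], [0, 0, 0]],
  ],
)

```text
time_s: 12.1
tcp_pos: [621.3, 131.9, 65.4]
tool_rot: [-2.208, 0.019, 2.218]
force: [-0.2, 0.7, -2.4]
grip_width: 29.3
```

Run:
```python
from h import *
from rig import bot
s=bot.read_state(); print(s["tcp_pos"],s["grip_width"]); print(plan(622,135,18,88.7,s))
```

```text
[621.34160849 131.90177562  65.39155103] 29.33067859632611
(array([ 4.74, -0.31, -0.08]), array([ 0.3,  0.3, -0. ]))
```

>>> apply_moves(
  deltas=[
    [[2, -0.2, 0], [0, 0, 0]],
    [[3.5, -0.2, 0], [0, 0, 0]],
    [[4.2, -0.2, 0], [0, 0, 0]],
    [[4.5, -0.2, 0], [0, 0, 0]],
    [[4.5, -0.2, 0], [0, 0, 0]],
    [[4.5, -0.2, 0], [0, 0, 0]],
    [[4.5, -0.2, 0], [0, 0, 0]],
    [[4.5, -0.2, 0], [0, 0, 0]],
    [[4.5, -0.2, 0], [0, 0, 0]],
  ],
)

```text
time_s: 12.85
tcp_pos: [623.8, 134.1, 23.1]
tool_rot: [-2.214, 0.019, 2.211]
force: [0.4, 0.5, -3.2]
grip_width: 30.0
```

>>> apply_moves(
  deltas=[
    [[0.2, 0, 0.1], [0, 0, 0]],
    [[0.4, 0, 0.1], [0, 0, 0]],
    [[0.5, 0, 0.1], [0, 0, 0]],
    [[0.5, 0, 0.1], [0, 0, 0]],
    [[0.5, 0, 0.1], [0, 0, 0]],
  ],
)

```text
time_s: 13.27
tcp_pos: [622.1, 134.1, 17.1]
tool_rot: [-2.212, 0.019, 2.213]
force: [0.5, 0.3, -3.3]
grip_width: 29.6
```

>>> apply_moves(
  deltas=[
    [[0.1, 0, 0], [0, 0, 0]],
    [[0.1, 0, 0], [0, 0, 0]],
    [[0.1, 0, 0], [0, 0, 0]],
  ],
)

```text
time_s: 13.52
tcp_pos: [622.4, 134.2, 16.5]
tool_rot: [-2.213, 0.019, 2.212]
force: [0.2, 0.5, -1.0]
grip_width: 29.4
```

>>> apply_moves(
  deltas=[
    [[0, 0, 0], [0, 0, 0]],
    [[0, 0, 0], [0, 0, 0]],
    [[0, 0, 0], [0, 0, 0]],
    [[0, 0, 0], [0, 0, 0]],
    [[0, 0, 0], [0, 0, 0]],
  ],
  grip=0.54,
)

```text
time_s: 13.93
tcp_pos: [623.3, 134.5, 17.4]
tool_rot: [-2.215, 0.018, 2.21]
force: [0.2, 3.2, 5.7]
grip_width: 42.5
```

>>> apply_moves(
  deltas=[
    [[-2, 0, 0], [0, 0, 0]],
    [[-5, 0, 0], [0, 0, 0]],
    [[-9, 0, 0], [0, 0, 0]],
    [[-13, 0, 0], [0, 0, 0]],
    [[-13, 23, 17], [0, 0, 0]],
    [[-13, 23, 17], [0, 0, 0]],
    [[-13, 23, 17], [0, 0, 0]],
    [[-13, 23, 17], [0, 0, 0]],
    [[-13, 23, 17], [0, 0, 0]],
    [[-13, 23, 17], [0, 0, 0]],
  ],
)

```text
time_s: 14.77
tcp_pos: [468.3, -65.8, 145.9]
tool_rot: [-2.213, 0.02, 2.214]
force: [0.4, -0.3, 0.6]
grip_width: 42.4
```

>>> apply_moves(
  deltas=[
    [[0, 4, 2], [0, 0, 0]],
    [[0, 4, 2], [0, 0, 0]],
    [[0, 4, 2], [0, 0, 0]],
    [[0, 4, 2], [0, 0, 0]],
  ],
  grip=0.25,
)

```text
time_s: 15.1
tcp_pos: [449.4, -104.0, 146.1]
tool_rot: [-2.212, 0.02, 2.212]
force: [-0.3, -0.4, -0.3]
grip_width: 66.8
```

```bash
python3 look.py w4 0 11
python3 - <<'E'
import pickle,cv2
im=pickle.load(open("w4.pkl","rb"))[1]["img"]
cv2.imwrite("pics/w4c.png",im[:,:,::-1])
E
```

```text
[ 449.4 -104.   146.1] 66.81029332519734
[303. 409.] [(array([ 293.8, -101.8]), 657.7, 207.1, 88.9), (array([ 301.9, -101.9]), 634.8, 199.9, 88.9)]
[306. 233.] [(array([449.7, -93.4]), 34.6, 31.0, 34.6), (array([452.4, -93.8]), 33.4, 29.9, 34.6)]
[ 37. 174.] [(array([504.7, 129.3]), 117.0, 70.4, -1.3), (array([505.5, 121.1]), 113.0, 67.9, -1.3)]
[307.  25.] [(array([605.6, -99. ]), 25.2, 16.0, -80.8), (array([602.9, -99.2]), 24.3, 15.4, -80.8)]
[25. 49.] [(array([596.2, 113.4]), 59.9, 42.8, -1.3), (array([593.9, 105.8]), 57.9, 41.4, -1.3)]
```

View pics/w4.png

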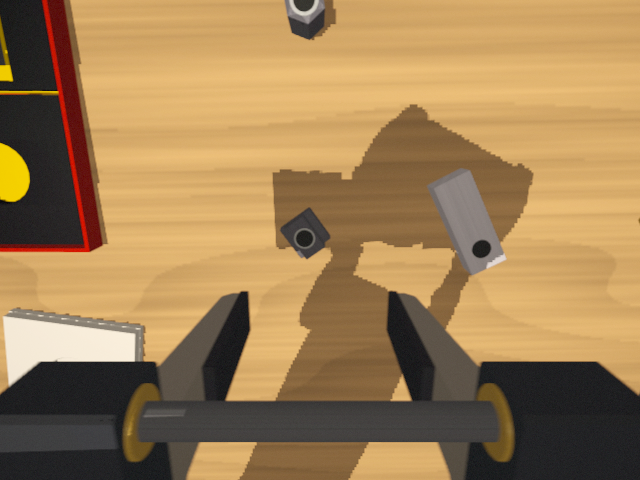

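The T-nut is at pixel (305,233). I need its neck direction, so I crop closer.

Run:
```python
import pickle,cv2
im=pickle.load(open("w4.pkl","rb"))[1]["img"][195:270,265:345]
im=cv2.convertScaleAbs(im,alpha=1.8,beta=10)
cv2.imwrite("pics/w4t.png",cv2.resize(im,None,fx=6,fy=6,interpolation=cv2.INTER_CUBIC)[:,:,::-1])
```

```text
(no output)
```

View pics/w4t.png

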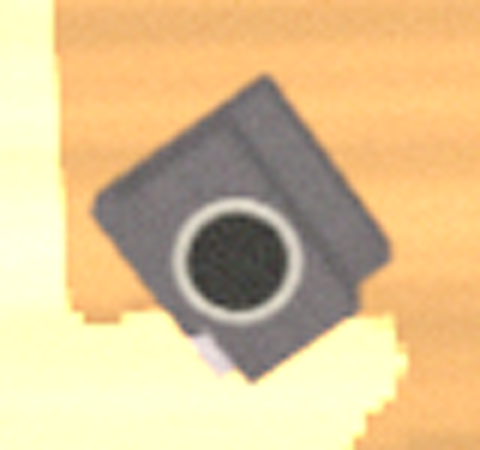

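Run:
```python
from h import *
from rig import bot
s=bot.read_state(); print(s["qpos"],s["tcp_pos"]); print(plan(452.5,-93.5,60,34.5,s))
```

```text
[-4.88984961e-01 -7.65656914e-02  1.97950332e+00  2.87234490e-04
  1.23884657e+00  1.09866743e+00] [ 449.7233424  -103.37568354  146.12254692]
(array([ 8.61, -0.99, -0.26]), array([54.5,  0. ,  0. ]))
```

>>> apply_moves(
  deltas=[
    [[0, -1, -0.3], [54.5, 0, 0]],
    [[0, -1, -0.3], [54.5, 0, 0]],
    [[3, -1, -0.3], [54.5, 0, 0]],
    [[6, -1, -0.3], [54.5, 0, 0]],
    [[8.6, -1, -0.3], [54.5, 0, 0]],
    [[8.6, -1, -0.3], [54.5, 0, 0]],
    [[8.6, -1, -0.3], [54.5, 0, 0]],
    [[8.6, -1, -0.3], [54.5, 0, 0]],
    [[8.6, -1, -0.3], [54.5, 0, 0]],
    [[8.6, -1, -0.3], [54.5, 0, 0]],
  ],
)

```text
time_s: 15.98
tcp_pos: [453.1, -92.9, 60.1]
tool_rot: [-1.64, 0.858, 1.641]
force: [-0.2, 0.4, -0.4]
grip_width: 68.9
```

Run:
```python
from h import *
from rig import bot
s=bot.read_state(); print(s["tcp_pos"]); print(plan(452.5,-93.5,9,34.5,s))
```

```text
[453.10022012 -92.87337492  60.09502913]
(array([ 5.11,  0.08, -0.02]), array([ 0.3,  0. , -0. ]))
```

>>> apply_moves(
  deltas=[
    [[2, 0, 0], [0, 0, 0]],
    [[4, 0, 0], [0, 0, 0]],
    [[5.1, 0, 0], [0, 0, 0]],
    [[5.1, 0, 0], [0, 0, 0]],
    [[5.1, 0, 0], [0, 0, 0]],
    [[5.1, 0, 0], [0, 0, 0]],
    [[5.1, 0, 0], [0, 0, 0]],
  ],
)

```text
time_s: 16.57
tcp_pos: [453.6, -94.4, 10.3]
tool_rot: [-1.64, 0.861, 1.636]
force: [0.4, 0.2, -0.1]
grip_width: 68.8
```

>>> apply_moves(
  deltas=[
    [[0, 0, 0], [0, 0, 0]],
    [[0, 0, 0], [0, 0, 0]],
    [[0, 0, 0], [0, 0, 0]],
    [[0, 0, 0], [0, 0, 0]],
    [[0, 0, 0], [0, 0, 0]],
    [[0, 0, 0], [0, 0, 0]],
    [[0, 0, 0], [0, 0, 0]],
    [[0, 0, 0], [0, 0, 0]],
  ],
  grip=1,
  force=25,
)

```text
time_s: 17.23
tcp_pos: [452.7, -94.0, 9.3]
tool_rot: [-1.637, 0.861, 1.637]
force: [0.4, 0.3, 0.2]
grip_width: 30.0
```

>>> apply_moves(
  deltas=[
    [[-4, 0, 0], [0, 0, 0]],
    [[-8, 0, 0], [0, 0, 0]],
    [[-11, 0, 0], [0, 0, 0]],
    [[-11, 0, 0], [-20, 0, 0]],
    [[-11, 0, 0], [-40, 0, 0]],
    [[-11, 0, 0], [-54.5, 0, 0]],
    [[-11, 0, 0], [-54.5, 0, 0]],
    [[-11, 0, 0], [-54.5, 0, 0]],
    [[-11, 0, 0], [-54.5, 0, 0]],
    [[-11, 0, 0], [-54.5, 0, 0]],
  ],
)

```text
time_s: 18.07
tcp_pos: [452.2, -93.9, 118.8]
tool_rot: [-2.176, 0.095, 2.178]
force: [-0.2, 0.5, -1.5]
grip_width: 29.9
```

Run:
```python
from h import *
from rig import bot
s=bot.read_state(); print(s["tcp_pos"],s["grip_width"]); print(plan(625,250.5,110,88.7,s))
```

```text
[452.17576909 -93.85445804 118.78837497] 29.936590122744125
(array([  0.88, -35.81, -14.21]), array([-3.7,  0.1,  0. ]))
```

>>> apply_moves(
  deltas=[
    [[0.8, -35.8, -14.2], [-3.7, 0, 0]],
    [[0.8, -35.8, -14.2], [-3.7, 0, 0]],
    [[0.8, -35.8, -14.2], [-3.7, 0, 0]],
    [[0.8, -35.8, -14.2], [-3.7, 0, 0]],
    [[0.8, -35.8, -14.2], [-3.7, 0, 0]],
    [[0.8, -35.8, -14.2], [-3.7, 0, 0]],
    [[0.8, -35.8, -14.2], [-3.7, 0, 0]],
    [[0.8, -35.8, -14.2], [-3.7, 0, 0]],
    [[0.8, -35.8, -14.2], [-3.7, 0, 0]],
    [[0.8, -35.8, -14.2], [-3.7, 0, 0]],
  ],
)

```text
time_s: 18.9
tcp_pos: [628.1, 254.4, 110.0]
tool_rot: [-2.208, 0.026, 2.208]
force: [-0.0, 0.1, -1.4]
grip_width: 29.3
```

>>> apply_moves(
  deltas=[
    [[0, 0, 0], [0, 0, 0]],
    [[0, 0, 0], [0, 0, 0]],
    [[0, 0, 0], [0, 0, 0]],
  ],
)

```text
time_s: 19.15
tcp_pos: [626.8, 248.0, 110.7]
tool_rot: [-2.205, 0.034, 2.208]
force: [0.1, 0.4, -1.2]
grip_width: 29.6
```

Run:
```python
from h import *
from rig import bot
s=bot.read_state(); print(s["tcp_pos"],s["grip_width"]); print(plan(625,250.5,30,88.7,s))
```

```text
[626.80041186 248.0062277  110.68022153] 29.580313081734726
(array([ 8.07, -0.25,  0.18]), array([-0.4,  0.1, -0. ]))
```

>>> apply_moves(
  deltas=[
    [[3, -0.2, 0.2], [0, 0, 0]],
    [[6, -0.2, 0.2], [0, 0, 0]],
    [[8, -0.2, 0.2], [0, 0, 0]],
    [[8, -0.2, 0.2], [0, 0, 0]],
    [[8, -0.2, 0.2], [0, 0, 0]],
    [[8, -0.2, 0.2], [0, 0, 0]],
    [[8, -0.2, 0.2], [0, 0, 0]],
    [[8, -0.2, 0.2], [0, 0, 0]],
  ],
)

```text
time_s: 19.82
tcp_pos: [627.1, 251.3, 33.6]
tool_rot: [-2.21, 0.032, 2.202]
force: [0.4, 0.8, -1.1]
grip_width: 30.0
```

>>> apply_moves(
  deltas=[
    [[0.3, 0, 0], [0, 0, 0]],
    [[0.6, 0, 0], [0, 0, 0]],
    [[0.9, 0, 0], [0, 0, 0]],
    [[0.9, 0, 0], [0, 0, 0]],
    [[0.9, 0, 0], [0, 0, 0]],
    [[0.9, 0, 0], [0, 0, 0]],
  ],
)

```text
time_s: 20.32
tcp_pos: [625.4, 251.2, 22.0]
tool_rot: [-2.207, 0.032, 2.207]
force: [-0.8, 0.5, -1.5]
grip_width: 29.7
```

Grip height was 9.3, so contact should come at about 18.3.

>>> apply_moves(
  deltas=[
    [[0.15, 0, 0], [0, 0, 0]],
    [[0.25, 0, 0], [0, 0, 0]],
    [[0.35, 0, 0], [0, 0, 0]],
    [[0.35, 0, 0], [0, 0, 0]],
    [[0.35, 0, 0], [0, 0, 0]],
    [[0.35, 0, 0], [0, 0, 0]],
  ],
)

```text
time_s: 20.82
tcp_pos: [625.5, 251.2, 18.8]
tool_rot: [-2.207, 0.032, 2.207]
force: [0.1, 0.9, -1.4]
grip_width: 29.5
```

>>> apply_moves(
  deltas=[
    [[0.1, 0, 0], [0, 0, 0]],
    [[0.1, 0, 0], [0, 0, 0]],
    [[0.1, 0, 0], [0, 0, 0]],
  ],
)

```text
time_s: 21.07
tcp_pos: [625.8, 251.3, 18.3]
tool_rot: [-2.207, 0.032, 2.206]
force: [-1.5, 0.1, 2.5]
grip_width: 29.4
```

>>> apply_moves(
  deltas=[
    [[0, 0, 0], [0, 0, 0]],
    [[0, 0, 0], [0, 0, 0]],
    [[0, 0, 0], [0, 0, 0]],
    [[0, 0, 0], [0, 0, 0]],
    [[0, 0, 0], [0, 0, 0]],
  ],
  grip=0.54,
)

```text
time_s: 21.48
tcp_pos: [625.5, 251.2, 17.6]
tool_rot: [-2.207, 0.032, 2.207]
force: [0.5, -0.5, -0.2]
grip_width: 42.3
```

>>> apply_moves(
  deltas=[
    [[-2, 0, 0], [0, 0, 0]],
    [[-5, 0, 0], [0, 0, 0]],
    [[-9, 0, 0], [0, 0, 0]],
    [[-13, 0, 0], [0, 0, 0]],
    [[-13, 35, 2], [0, 0, 0]],
    [[-13, 35, 2], [0, 0, 0]],
    [[-13, 35, 2], [0, 0, 0]],
    [[-13, 35, 2], [0, 0, 0]],
    [[-13, 35, 2], [0, 0, 0]],
    [[-13, 35, 2], [0, 0, 0]],
  ],
)

```text
time_s: 22.32
tcp_pos: [603.5, 0.3, 147.9]
tool_rot: [-2.207, 0.032, 2.206]
force: [0.9, 0.1, 1.0]
grip_width: 42.3
```

Run:
```python
from h import *
from rig import bot
s=bot.read_state(); print(s["tcp_pos"],s["grip_width"]); print(plan(608,-100,160,88.7,s))
```

```text
[6.03520044e+02 3.28698531e-01 1.47900523e+02] 42.25429702520632
(array([-1.21, 10.02, -0.74]), array([-0.3, -0. , -0. ]))
```

>>> apply_moves(
  deltas=[
    [[-1.2, 10, -0.7], [0, 0, 0]],
    [[-1.2, 10, -0.7], [0, 0, 0]],
    [[-1.2, 10, -0.7], [0, 0, 0]],
    [[-1.2, 10, -0.7], [0, 0, 0]],
    [[-1.2, 10, -0.7], [0, 0, 0]],
    [[-1.2, 10, -0.7], [0, 0, 0]],
    [[-1.2, 10, -0.7], [0, 0, 0]],
  ],
  grip=0.3,
)

```text
time_s: 22.9
tcp_pos: [607.9, -96.4, 159.3]
tool_rot: [-2.207, 0.029, 2.208]
force: [-0.6, 0.2, 0.1]
grip_width: 64.6
```

Run:
```python
from look import *
s,c=look("w5"); dark(s,c,[0,42])
T=(s["tcp_pos"],s["tool_rot"])
im=c["img"][180:300,240:400]
cv2.imwrite("pics/w5c.png",cv2.resize(im,None,fx=5,fy=5,interpolation=cv2.INTER_CUBIC)[:,:,::-1])
t=bot.read_camera("top")["img"][120:250,185:315]
cv2.imwrite("pics/top2.png",cv2.resize(t,None,fx=4,fy=4,interpolation=cv2.INTER_CUBIC)[:,:,::-1])
```

```text
[607.9 -96.4 159.3] 64.61268366686322
[320. 235.] [(array([603.4, -96.9]), 38.4, 26.2, 8.3), (array([614., -97.]), 33.5, 22.8, 8.3)]
[ 27. 228.] [(array([616.3, 157.7]), 47.6, 16.4, -0.2), (array([625.3, 125.1]), 41.5, 14.3, -0.2)]
[ 55. 224.] [(array([618.1, 133.6]), 84.5, 13.7, -1.1), (array([626.9, 104.1]), 73.8, 11.9, -1.1)]
[244. 356.] [(array([502. , -93.9]), 685.5, 335.5, 88.5), (array([525.5, -94.5]), 598.1, 292.8, 88.5)]
```

View pics/w5c.png

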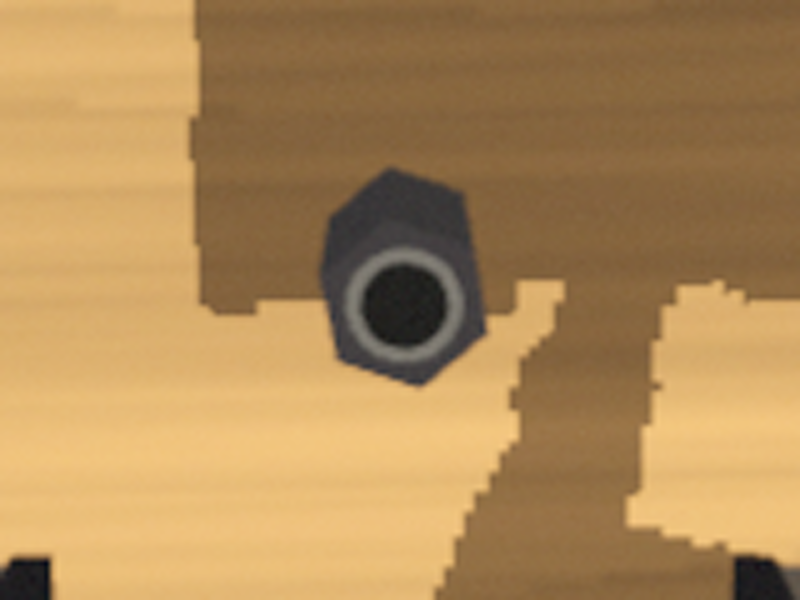

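View pics/top2.png

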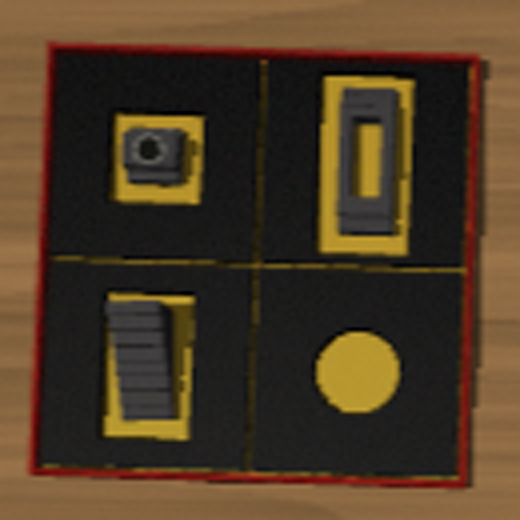

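The T-nut, strap and step block all lie inside their pockets. The nut's hole is at full-image pixel (321,241), and its side flats tilt about 11° in the picture.

Run:
```python
from h import *
from rig import bot
s,c=pickle.load(open("w5.pkl","rb")); p=ray(c,[321,241],42,(s["tcp_pos"],s["tool_rot"])); print(p)
s=bot.read_state(); print(s["tcp_pos"],plan(p[0,0],p[0,1],15,100,s))
```

```text
[[609.61915115 -98.11121906  42.        ]]
[608.00194841 -96.53273499 159.4426464 ] (array([14.44,  0.16, -0.17]), array([-11.6,   0. ,   0. ]))
```

>>> apply_moves(
  deltas=[
    [[0, 0.2, -0.1], [-11.6, 0, 0]],
    [[3, 0.2, -0.1], [-11.6, 0, 0]],
    [[6, 0.2, -0.1], [-11.6, 0, 0]],
    [[9, 0.2, -0.1], [-11.6, 0, 0]],
    [[11, 0.2, -0.1], [-11.6, 0, 0]],
    [[13, 0.2, -0.1], [-11.6, 0, 0]],
    [[14.4, 0.2, -0.1], [-11.6, 0, 0]],
    [[14.4, 0.2, -0.1], [-11.6, 0, 0]],
    [[14.4, 0.2, -0.1], [-11.6, 0, 0]],
    [[14.4, 0.2, -0.1], [-11.6, 0, 0]],
  ],
)

```text
time_s: 23.83
tcp_pos: [610.2, -100.1, 17.2]
tool_rot: [2.132, 0.185, -2.128]
force: [0.1, -0.4, 0.3]
grip_width: 64.3
```

>>> apply_moves(
  deltas=[
    [[0, 0, 0], [0, 0, 0]],
    [[0, 0, 0], [0, 0, 0]],
    [[0, 0, 0], [0, 0, 0]],
    [[0, 0, 0], [0, 0, 0]],
    [[0, 0, 0], [0, 0, 0]],
    [[0, 0, 0], [0, 0, 0]],
    [[0, 0, 0], [0, 0, 0]],
    [[0, 0, 0], [0, 0, 0]],
  ],
  grip=1,
  force=25,
)

```text
time_s: 24.5
tcp_pos: [609.0, -100.0, 15.8]
tool_rot: [2.131, 0.185, -2.131]
force: [-0.5, 1.0, 1.0]
grip_width: 23.6
```

Run:
```python
from h import *
from rig import bot
s=bot.read_state(); print(s["tcp_pos"],s["grip_width"],plan(507.5,138.5,s["tcp_pos"][2]+100,100,s))
```

```text
[609.03807888 -99.98563531  15.81828854] 23.552149915118452 (array([-10.  , -25.24,   5.89]), array([-0.1,  0. ,  0. ]))
```

>>> apply_moves(
  deltas=[
    [[-4, 0, 0], [0, 0, 0]],
    [[-8, 0, 0], [0, 0, 0]],
    [[-10, 0, 0], [0, 0, 0]],
    [[-10, -25.2, 5.9], [0, 0, 0]],
    [[-10, -25.2, 5.9], [0, 0, 0]],
    [[-10, -25.2, 5.9], [0, 0, 0]],
    [[-10, -25.2, 5.9], [0, 0, 0]],
    [[-10, -25.2, 5.9], [0, 0, 0]],
    [[-10, -25.2, 5.9], [0, 0, 0]],
    [[-10, -25.2, 5.9], [0, 0, 0]],
  ],
)

```text
time_s: 25.33
tcp_pos: [504.0, 142.6, 114.9]
tool_rot: [2.126, 0.192, -2.132]
force: [-0.4, -1.1, -1.2]
grip_width: 24.1
```

>>> apply_moves(
  deltas=[
    [[0, 0, 0], [0, 0, 0]],
    [[0, 0, 0], [0, 0, 0]],
    [[0, 0, 0], [0, 0, 0]],
    [[0, 0, 0], [0, 0, 0]],
  ],
)

```text
time_s: 25.67
tcp_pos: [508.3, 136.5, 115.8]
tool_rot: [2.132, 0.183, -2.131]
force: [0.0, -0.3, -2.1]
grip_width: 23.8
```

Run:
```python
from look import *
s,c=look("w6"); print(plan(507.5,138.5,45,100,s))
```

```text
[508.3 136.5 115.8] 23.786943901332574
(array([ 7.08, -0.22,  0.05]), array([-0.2, -0. , -0. ]))
```

View pics/w6.png

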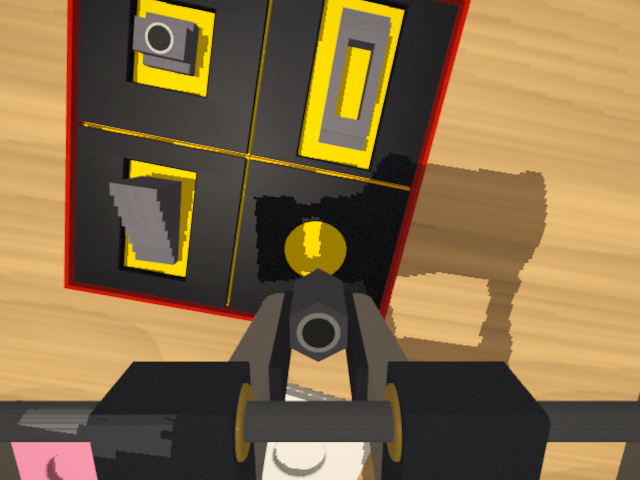

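The nut hangs upright over the round pocket at pixel (315,250), and the other three parts sit in place.

>>> apply_moves(
  deltas=[
    [[3, -0.2, 0], [0, 0, 0]],
    [[6, -0.2, 0], [0, 0, 0]],
    [[7.5, -0.2, 0], [0, 0, 0]],
    [[8.2, -0.2, 0], [0, 0, 0]],
    [[8.2, -0.2, 0], [0, 0, 0]],
    [[8.2, -0.2, 0], [0, 0, 0]],
    [[8.2, -0.2, 0], [0, 0, 0]],
    [[8.2, -0.2, 0], [0, 0, 0]],
    [[8.2, -0.2, 0], [0, 0, 0]],
  ],
)

```text
time_s: 26.47
tcp_pos: [508.2, 140.0, 35.0]
tool_rot: [2.133, 0.185, -2.128]
force: [-1.0, -1.2, -1.1]
grip_width: 24.1
```

>>> apply_moves(
  deltas=[
    [[0.3, 0, 0], [0, 0, 0]],
    [[0.5, 0, 0], [0, 0, 0]],
    [[0.7, 0, 0], [0, 0, 0]],
    [[0.7, 0, 0], [0, 0, 0]],
    [[0.7, 0, 0], [0, 0, 0]],
    [[0.7, 0, 0], [0, 0, 0]],
  ],
)

```text
time_s: 26.97
tcp_pos: [507.1, 140.0, 26.7]
tool_rot: [2.131, 0.185, -2.131]
force: [0.3, -0.1, -2.6]
grip_width: 23.7
```

>>> apply_moves(
  deltas=[
    [[0.1, 0, 0], [0, 0, 0]],
    [[0.15, 0, 0], [0, 0, 0]],
    [[0.2, 0, 0], [0, 0, 0]],
    [[0.2, 0, 0], [0, 0, 0]],
    [[0.2, 0, 0], [0, 0, 0]],
  ],
)

```text
time_s: 27.38
tcp_pos: [507.1, 140.0, 24.8]
tool_rot: [2.131, 0.185, -2.131]
force: [-1.2, -0.5, -0.1]
grip_width: 23.7
```

Touching down. Release, back off straight up, then clear the tray.

>>> apply_moves(
  deltas=[
    [[0.05, 0, 0], [0, 0, 0]],
    [[0.05, 0, 0], [0, 0, 0]],
    [[0.05, 0, 0], [0, 0, 0]],
    [[0.05, 0, 0], [0, 0, 0]],
    [[0.05, 0, 0], [0, 0, 0]],
    [[0.05, 0, 0], [0, 0, 0]],
  ],
  grip=0.5,
)

```text
time_s: 27.88
tcp_pos: [507.1, 139.9, 24.2]
tool_rot: [2.131, 0.185, -2.131]
force: [-0.1, 0.3, -0.1]
grip_width: 45.9
```

>>> apply_moves(
  deltas=[
    [[-2, 0, 0], [0, 0, 0]],
    [[-5, 0, 0], [0, 0, 0]],
    [[-9, 0, 0], [0, 0, 0]],
    [[-13, 0, 0], [0, 0, 0]],
    [[-14, 25, 0], [0, 0, 0]],
    [[-14, 25, 0], [0, 0, 0]],
    [[-14, 25, 0], [0, 0, 0]],
    [[-14, 25, 0], [0, 0, 0]],
    [[-14, 25, 0], [0, 0, 0]],
    [[-14, 25, 0], [0, 0, 0]],
  ],
)

```text
time_s: 28.72
tcp_pos: [550.2, -108.1, 164.5]
tool_rot: [2.131, 0.185, -2.13]
force: [0.6, 0.4, -0.5]
grip_width: 46.2
```

>>> apply_moves(
  deltas=[
    [[0, 0, 0], [0, 0, 0]],
    [[0, 0, 0], [0, 0, 0]],
    [[0, 0, 0], [0, 0, 0]],
    [[0, 0, 0], [0, 0, 0]],
    [[0, 0, 0], [0, 0, 0]],
    [[0, 0, 0], [0, 0, 0]],
  ],
)

```text
time_s: 29.22
tcp_pos: [550.1, -104.8, 164.2]
tool_rot: [2.13, 0.187, -2.13]
force: [-0.0, 0.3, -0.4]
grip_width: 45.9
```

Run:
```python
from rig import bot
import cv2,numpy as np
a=bot.read_camera("top")["img"][110:260,180:540];b=bot.read_camera("scene")["img"][200:330,80:480]
a=cv2.resize(a,(800,333),interpolation=cv2.INTER_CUBIC);b=cv2.resize(b,(800,260),interpolation=cv2.INTER_CUBIC)
cv2.imwrite("pics/fin.png",np.vstack([a,b])[:,:,::-1])
```

```text
(no output)
```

View pics/fin.png

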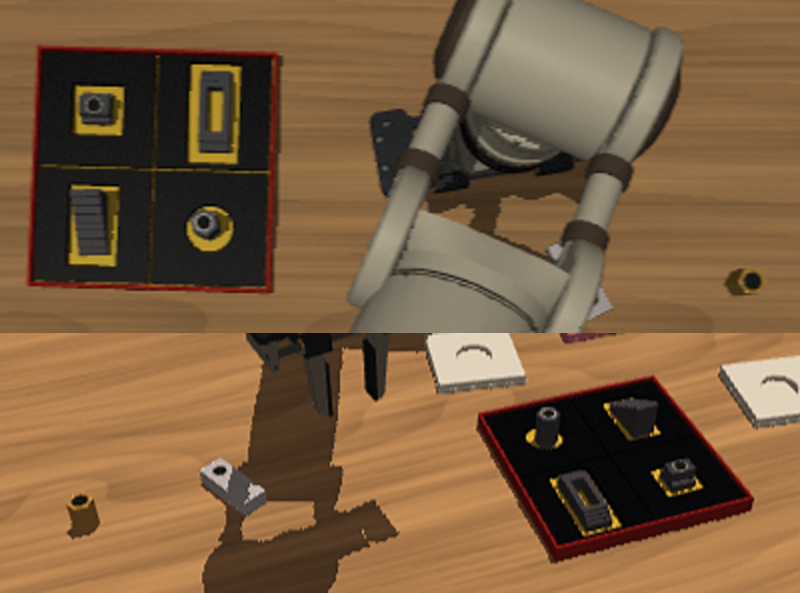

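All four parts sit upright inside their pockets in both views, the look-alikes haven't moved, and the arm is clear.

```bash
python3 -c "
from rig import bot
print(bot.job_done())"
```

```text
the job is handed in; nothing more can be done
None
```

I put the step block, strap clamp, T-nut and coupling nut into their own pockets, the same way up as before. I then backed the arm away and handed the job in at about 29 s of the 128 s allowed.

**Final check:** the last top and scene pictures show all four parts inside their pockets and apparently flat. The flat-bar offcut and the brass coupling appear not to have moved, and the arm is touching nothing.

**During placing:** each part was lowered until the floor took its weight before release. The highest force I read was about 14 N, when the step block touched down. When the strap clamp was let go, I read about 6 N, probably the fingertips brushing the foam.

**Not fully settled:** the top and wrist cameras differed by 2–4 mm on pocket positions. I went with values in between, which is well inside the roughly 10 mm of play. Flatness was judged by eye from the pictures, not measured.

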